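# Fit the flat grater plate into the grater box

### The arm

A 6-joint arm with a two-finger parallel gripper is mounted at the origin on a cart in front of the work surface, level with it; the furniture and walls round the work are solid. World frame = base frame: x ahead of the robot, y to its left, z up, the work surface at z = 0. Lengths are in m, angles in rad, forces in N, time in s.
With the tool pointing down it reaches from about 0.35 to 0.85 m from the base axis. Payload 8.1 kg.
Tool frame: the origin (TCP) lies midway between the tips of the shut fingers; the grasp point (between the pads) lies 19 mm behind it (env.grasp_offset is the distance from the TCP to the grasp point, in m); z points along the fingers, y is the line along which they close (so a half turn about z gives the same grasp; the last joint's range is limited). The gripper opens to 85 mm and grips with 20 to 120 N. Pads are 22 mm wide; open, the fingers measure 114 mm over their backs; the gripper's body (76 mm by 85 mm) begins 54 mm behind the grasp point. The pads swing forward as they close: fully open they stand 13 mm farther back than shut.
Start: joints at [1.073, 0.13, 1.488, -0, 1.523, -0.085], TCP at [0.241, 0.55, 0.231] pointing down, gripper open.
Joint ranges: [-2.96, 2.96], [-0.89, 2.26], [0.02, 2.5], [-1.34, 4.48], [0, 2.73], [-2.66, 2.66]. Speed limits (rad/s): [2.39, 2.39, 2.79, 3.14, 3.14, 3.14].

### API

Orientations are given as a 3x3 rotation matrix whose columns are the frame's x, y, z axes.
In Python, from workcell import env gives the robot as it stands.
- The arm moves only by the tool step_arm, never from a script. Its arguments are lists of equal length, an entry for each row: "delta_pos": the shift along the tool's x, y, z in cm, a list of three; "twist": the turn, a rotation vector about the tool's x, y, z in degrees, a list of three; "claw": the opening in per cent of the stroke, from 0 (shut) to 100 (fully open). In form: {"delta_pos": [[tx, ty, tz], ...], "twist": [[rx, ry, rz], ...], "claw": [claw, ...]}. A call has 1 to 8 rows; each row is the pose to reach, as a shift and turn from the pose commanded when the call began, along the tool's axes at that moment; what a row does not reach only later rows make up. A row lasts 1/10 s, in which the tool goes at most 50 mm and 8.59 degrees, less where a joint would pass 70% of its speed; a pose out of reach is approached as far as the arm can. A call with a gripper value outside its range is refused whole. The fingers move at their own pace and stop on an object; the grip force is fixed at half the most. Time passes only in rows, so rows that repeat a pose let the fingers close. It gives the time, the measured TCP pose, the force, the opening and the grip force at its end, in the units of the state.
- env.get_state(): the state, without advancing time (a new reading comes with each control period).
- env.capture(name): name is "side" or "top"; returns (picture, depth): 480x640x3 uint8, red, green, blue; 480x640 float32, m along the optical axis (not along the pixel's ray), 0 where there is no reading.
- env.camera_params(name): a dict with "intrinsics" (3x3 intrinsics, pixels), "k1" (the pictures are not rectified: a ray, as slopes to the right and down, at radius r is drawn at 1 + k1 r^2 times it, then the intrinsics apply), "R" (3x3) and "t" (3): a world point X has camera coordinates R X + t. Camera axes: x right, y down, z forward; pixel columns grow to the right and rows downward; lengths in m; the calibration is good to about 2 mm. A picture is of the moment at which its call begins. camera_params takes no time and is no camera call.
- env.hand_in(): hands the job in; it is judged then, once.
Trained networks look in the newest picture that a camera, given by its name, has taken for a name from the list of things; names that differ only in an ending like _2 or _b are one class to them, and where a whole thing is asked for, a point or a joint stands for the part that bears it (a point fixed in the world has none). Each returns a list of dicts, best first, with "confidence" (0 to 1); they miss things now and then, are a little off and sometimes report something else, mostly with a low value. They report only what shows in the picture. A call takes as long as a camera call. They do not tell look-alikes from the thing itself.
- env.search_frame(camera, thing): "centre" ([column, row] as shares, 0 to 1, of the picture: columns of its width, rows of its height, amid what is visible of it).
- env.silhouettes(camera, thing): "mask" (480x640 bool, what is visible of it) and "centre" ([column, row] as shares, 0 to 1, of the picture: columns of its width, rows of its height, amid what is visible of it).
The state is a dict: "time_s": time; "joints": joint angles; "dq": joint speeds; "tau": joint torques, N m; "ee_pos": TCP position; "tool_rot": TCP orientation; "wrist_force": force on the tool from outside, world axes, zero at the start; "moment": the same for the moment, N m; "finger_gap": opening from 0.0 (shut) to 1.0 (fully open); "grasp_force": force on a finger pad.
Only numpy, scipy, OpenCV 4.12 (cv2) and the standard library are available. Lean on these libraries where they do the work, as an engineer would, in place of code of your own. Each camera call takes 0.05 s, during which the arm holds its last target. There are 200 camera calls.

### The job

Fit the flat steel grater plate into the grater box. The plate is too thin to pick up where it lies, so press on it lightly with the fingertips and slide it over the chopping board until its pull tab hangs out over the board's near edge, pinch the tab by its two sides and lift the plate off; then push it, level, along the box's side grooves until the spring catches click and it is fully home, and let go. Use gentle force throughout, never let the plate drop, and leave the other things where they are.

Things in the scene. Friction and masses are not known exactly. Their poses are not given: they have to be found in the camera images.
- plate: flat steel grater plate, 2.5 mm thick, about 160 g. Origin: centre of the underside of its 100 x 88 mm main body (x -50..50, y -44..44 mm); x points away from the pull tab, z up. Centre of mass at x = -17 mm. Top face smooth for x -50..-12 mm, rows of teeth under 1 mm high beyond. The +x end, with tapered corners, goes first into the box; notch in each long side at x 15..25 mm
- tab_end (a point): middle of the outer end of the plate's flat pull tab, on the top face (plate x = -100 mm). The tab is 50 mm wide and 50 mm long (plate x -100..-50, y -25..25 mm), as thin as the plate
- board: dry wooden chopping board (friction on the steel close to that of rubber fingertips), 220 (x) x 300 (y) x 40 mm, non-slip, does not move. Origin: centre of the underside; top at z = 40 mm; the near edge, towards the robot, is at x = -110 mm. The plate starts flat on it, tab towards the near edge.
- board_edge (a point): middle of the board's near top edge
- grater: grater box, 170 (x) x 117 (y) x 84 mm, does not move: white container with a grey frame on top. Origin: centre of the underside; the open mouth looks to -x, towards the robot. Two grooves along x take the plate's long edges: floor to floor 91 mm, lower ledges at z = 72, upper lips at z = 78 mm. Over the rear half lies a ridged deck; its front face, x = +15 mm, is the stop
- mouth (a point): middle of the mouth of the grater box at ledge height (box x = -85, z = 72 mm). In the outer 15 mm the grooves flare to 102 mm wide and z = 66..84 mm
- home (a point): where the plate's origin is when the plate is fully home against the stop (box x = -35, y = 0, z = 72 mm), its x axis along the box's and only the tab standing out of the mouth
- catch_l (a joint): one of two sprung steel rollers (10 mm) in the groove floors at box x = -16 mm; value: how far it is pushed outward (m), 0 when out. They meet the plate over its last 25 mm of travel (a few newtons to push on, 5 to 10 at first), then snap into its notches and draw it home; after that it can only lean on the stop
- garlic: bulb of garlic, 56 mm, standing on the board near its left end; origin at the underside; leave alone
- lemon: lemon, 71 x 53 x 51 mm, lying behind the grater box; origin at the underside; leave alone
- salt: salt shaker, 44 mm wide, 90 mm high, at the right; origin at the underside; leave alone
- pepper: wooden pepper mill, 58 mm wide, 170 mm high, at the right; origin at the underside; leave alone
- mug: white mug, 95 x 126 x 58 mm, at the right; origin at the underside; leave alone
Things that resemble listed ones, but are neither listed nor needed, are in the scene too. What is shaped like the grater but purple is not meant.

How it is judged:
On the way, in this order (a step that is already met when the one before it is completed fails the run):
1. the tab hangs at least 20 mm out over the board's near edge while the plate still lies flat on the board (x of tab_end in the frame of board below -0.13 m and angle between plate's own z axis and vertical below 0.08 rad and contact force between plate and board above 0.2 N), for 0.2 s.
2. the plate is pinched between the fingers and lifted clear of the board (contact force between the fingers and plate above 2 N and contact force between plate and board below 0.05 N and height (world z) of plate above 0.05 m), for 0.2 s.
At the end, for the whole second after the job is handed in: the plate sits in both grooves of the grater box, within 3 mm of fully home along the box and 4 mm across it, level and straight within 0.08 rad, at rest and released (x of plate in the frame of grater between -0.0387 and -0.032 m and y of plate in the frame of grater between -0.004 and 0.004 m and z of plate in the frame of grater between 0.068 and 0.079 m and angle between plate's own z axis and vertical below 0.08 rad and angle between the x axis of plate and the x axis of grater, either way round below 0.08 rad and linear speed of plate below 0.01 m/s and contact force between the fingers and plate below 0.05 N); the robot touches nothing.
It fails at once if the plate is pressed on the board with more than 30 N (contact force between plate and board above 30 N).
It fails at once if the plate is forced against the grater box with more than 30 N (contact force between plate and grater above 30 N).
It fails at once if the fingers are pressed on the board or the grater box with more than 20 N (contact force between the fingers and board above 20 N or contact force between the fingers and grater above 20 N).
It fails at once if the plate is dropped off the board (height (world z) of plate below 0.025 m).
It fails at once if one of the other things is moved by more than 25 mm (distance of any of garlic, lemon, salt, pepper, mug from where it was at the start of the episode above 0.025 m).
It also fails if it takes over 72 s, if anything falls off the work surface, if the arm or the gripper's body presses on something with over 40 N, if the wrist force passes 120 N, or if a joint passes its speed limit or range.

## Working session

There is one attempt and no reset: what is moved stays moved. The work goes in short steps, Python scripts to look and compute and a tool call to move; the robot and the scene stay as the last step left them, time stands still between calls to the robot, and variables do not carry over. Pictures are saved under pics/ and viewed, at most 10 in all, crops included, and the job is handed in when it is done.

Besides the shell and the picture viewer there is one more tool, called after "Request:" as name(argument=value, ...), one argument or row to a line, values as JSON. step_arm: Moves the arm, as the interface text tells. Its arguments: {"type":"object","properties":{"delta_pos":{"type":"array","items":{"type":"array","items":{"type":"number"}}},"twist":{"type":"array","items":{"type":"array","items":{"type":"number"}}},"claw":{"type":"array","items":{"type":"number"}}},"required":["delta_pos","twist","claw"]}

```bash
mkdir -p pics; ls
cat > h.py <<'E'
import numpy as np, cv2
from workcell import env
def cap(n,f=None):
    p,d=env.capture(n)
    if f: cv2.imwrite('pics/'+f,p[:,:,::-1])
    return p,d
def rays(n,uv):
    c=env.camera_params(n);K=np.array(c['intrinsics'],float);uv=np.atleast_2d(np.array(uv,float))
    D=np.array([c['k1'],0,0,0,0.])
    return c,cv2.undistortPoints(uv[:,None,:],K,D)[:,0]
def at_depth(n,uv,z):
    c,s=rays(n,uv);X=np.c_[s,np.ones(len(s))]*np.atleast_1d(z)[:,None]
    return (X-np.array(c['t']).ravel())@np.array(c['R'])
def at_z(n,uv,h):
    c,s=rays(n,uv);R=np.array(c['R']);o=-R.T@np.array(c['t']).ravel()
    d=np.c_[s,np.ones(len(s))]@R
    return o+d*((h-o[2])/d[:,2])[:,None]
def cloud(n,d):
    v,u=np.mgrid[0:480,0:640];P=at_depth(n,np.c_[u.ravel(),v.ravel()],d.ravel()).reshape(480,640,3)
    P[d<=0]=np.nan;return P
E
python3 - <<'E'
from h import *
for n in('top','side'):
    p,d=cap(n,n+'0.png');c=env.camera_params(n);R=np.array(c['R']);print(n,-R.T@np.array(c['t']).ravel(),R[2],c['k1'])
    P=cloud(n,d)
    for t in('plate','board','grater','garlic','lemon','salt','pepper','mug'):
        for r in env.silhouettes(n,t)[:3]:
            m=r['mask'];q=P[m];q=q[~np.isnan(q[:,0])]
            print(t,round(r['confidence'],2),np.round(np.array(r['centre'])*[640,480]),np.median(q,0).round(3) if len(q) else 0,m.sum())
E
```

```text
pics
top [ 0.29056425 -0.06145274  1.28129304] [ 0.16533226 -0.0145247  -0.98613096] -0.06437693652179545
plate 0.79 [217. 196.] [0.592 0.177 0.043] 1757
plate 0.19 [433. 262.] [ 0.419 -0.358  0.077] 304
board 0.91 [227. 208.] [0.584 0.176 0.041] 8068
board 0.47 [434. 265.] [ 0.419 -0.358  0.076] 307
board 0.43 [326. 192.] [ 0.614 -0.107  0.08 ] 3078
grater 0.94 [325. 189.] [ 0.614 -0.108  0.08 ] 3108
grater 0.55 [430. 338.] [ 0.238 -0.354  0.079] 3703
garlic 0.6 [164. 169.] [0.646 0.302 0.078] 358
lemon 0.69 [214. 196.] [0.593 0.178 0.043] 1815
lemon 0.55 [316. 147.] [ 0.731 -0.073  0.043] 403
salt 0.72 [433. 261.] [ 0.419 -0.358  0.077] 301
pepper 0.88 [456. 182.] [ 0.619 -0.411  0.118] 704
mug 0.62 [448. 226.] [ 0.524 -0.415  0.02 ] 1303
mug 0.23 [206. 210.] [0.585 0.178 0.041] 8486
side [0.73698905 0.92681113 0.81995884] [-0.17269897 -0.79921407 -0.57570126] -0.015046383320261338
board 0.91 [317. 351.] [0.576 0.253 0.039] 7579
grater 0.95 [383. 195.] [ 0.253 -0.302  0.056] 2072
grater 0.86 [279. 252.] [ 0.614 -0.063  0.059] 3126
garlic 0.87 [289. 372.] [0.654 0.32  0.075] 580
garlic 0.67 [279. 255.] [ 0.613 -0.064  0.059] 3121
garlic 0.17 [301. 327.] [0.599 0.18  0.042] 1705
lemon 0.74 [234. 272.] [ 0.739 -0.058  0.034] 376
salt 0.68 [327. 202.] [ 0.429 -0.352  0.044] 321
salt 0.36 [257. 188.] [ 0.637 -0.403  0.08 ] 672
pepper 0.87 [259. 191.] [ 0.636 -0.403  0.073] 715
mug 0.66 [295. 196.] [ 0.524 -0.413  0.037] 660
```

Run:
```python
from h import *
p=cv2.imread('pics/top0.png');cv2.imwrite('pics/t1.png',cv2.resize(p[130:330,120:480],(800,444),interpolation=cv2.INTER_CUBIC))
p=cv2.imread('pics/side0.png');cv2.imwrite('pics/s1.png',cv2.resize(p[160:460,180:480],(600,600),interpolation=cv2.INTER_CUBIC))
```

```text
(no output)
```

View pics/t1.png

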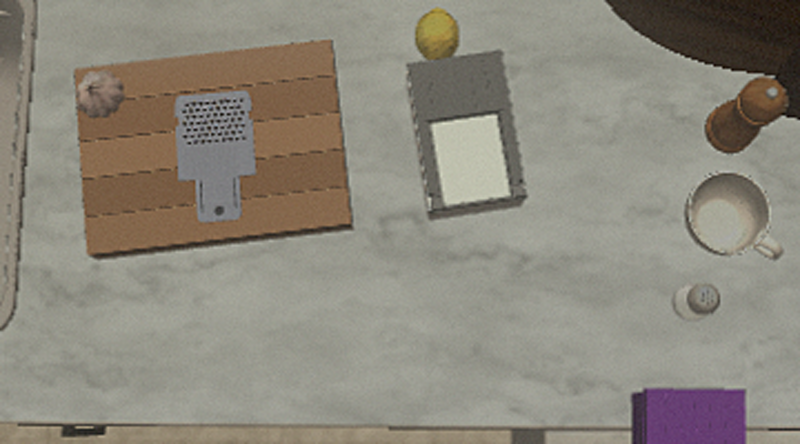

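View pics/s1.png

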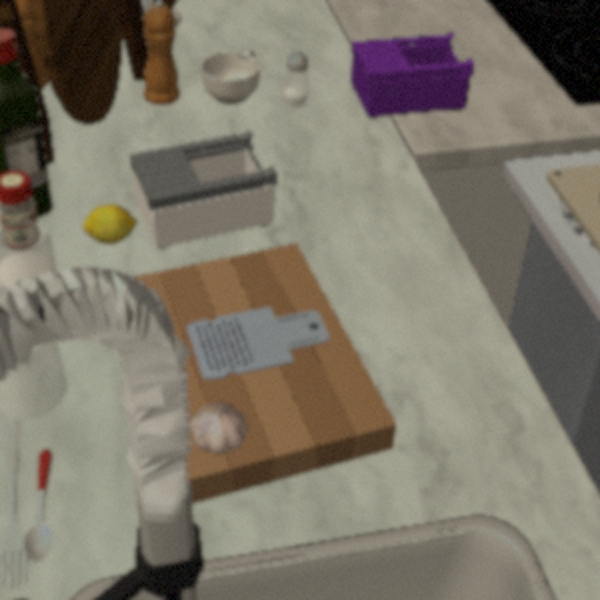

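Top crop: board (75–350, 45–255), plate centred near (215,155) with tab end (219,220); grey/white box is the real grater, its mouth at about (478,212). The side crop agrees. Now I'll fit the poses.

```bash
cat > fit.py <<'E'
from h import *
from scipy.optimize import minimize
PL=np.array([[-50,-44],[-50,-25],[-100,-25],[-100,25],[-50,25],[-50,44],[42,44],[50,36],[50,-36],[42,-44]])/1000
def rect(a,b): return np.array([[-a,-b],[-a,b],[a,b],[a,-b]])/2
def world2px(n,X):
    c=env.camera_params(n);r,_=cv2.Rodrigues(np.array(c['R'],float))
    return cv2.projectPoints(np.array(X,float),r,np.array(c['t'],float).ravel(),np.array(c['intrinsics'],float),np.array([c['k1'],0,0,0,0.]))[0][:,0]
def fit(n,mask,poly,z,x0):
    "max IoU of projected polygon, supersampled"
    S=4;M=cv2.resize(mask.astype(np.uint8),None,fx=S,fy=S,interpolation=cv2.INTER_NEAREST)
    def cost(q):
        c,s=np.cos(q[2]),np.sin(q[2]);W=poly@np.array([[c,s],[-s,c]])+q[:2]
        px=(world2px(n,np.c_[W,np.full(len(W),z)])+.5)*S
        I=np.zeros_like(M);cv2.fillPoly(I,[np.round(px*16).astype(np.int32)],1,shift=4)
        return -(I&M).sum()/(I|M).sum()
    b=None
    for k in range(3):
        x=x0 if b is None else b.x
        sim=np.array([x]+[np.array(x)+e for e in np.diag([.012,.012,.08])/(k+1)])
        r=minimize(cost,x,method='Nelder-Mead',options=dict(initial_simplex=sim,xatol=1e-5,fatol=1e-6))
        if b is None or r.fun<b.fun:b=r
    return b.x,-b.fun
def best(n,t,near):
    L=env.silhouettes(n,t);return min(L,key=lambda r:np.hypot(*(np.array(r['centre'])*[640,480]-near)))['mask'] if L else None
E
cat > m1.py <<'E'
from fit import *
for n,nr in(('top',dict(plate=(217,196),board=(227,208),grater=(325,189))),('side',dict(plate=(301,327),board=(317,351),grater=(279,252)))):
    p,d=cap(n);P=cloud(n,d)
    for t,poly,z in(('plate',PL,.0425),('board',rect(.22*1000,300)/1,.04)):
        m=best(n,t,nr[t])
        if m is None: print(n,t,'none');continue
        m=m.copy()
        if t=='board':
            m&=(np.abs(P[...,2]-.04)<.008); m=cv2.morphologyEx(m.astype(np.uint8),cv2.MORPH_CLOSE,np.ones((9,9)))>0
        print(n,t,*fit(n,m,poly if t=='plate' else poly,z,[.59,.177,-.08 if 0 else .08]))
    m=best(n,'grater',nr['grater'])
    for zr in((.06,.1),(.077,.095)):
        q=P[m];q=q[(q[:,2]>zr[0])&(q[:,2]<zr[1])]
        print(n,'grater',zr,len(q),np.percentile(q[:,2],[5,25,50,75,95]).round(4),cv2.minAreaRect((q[:,:2]*1000).astype(np.float32)))
    mm=m&(P[...,2]>.077)&(P[...,2]<.095); mm=cv2.morphologyEx(mm.astype(np.uint8),cv2.MORPH_CLOSE,np.ones((25,25)))>0
    print(n,'grater fit',fit(n,mm,rect(170,117),.084,[.614,-.107,.08]))
E
sed -i 's/poly@np.array/poly@np.array/' fit.py; python3 m1.py; python3 -c "from h import *;s=env.get_state();print(s['tool_rot'],s['time_s'],env.grasp_offset,s['wrist_force'])"
```

```text
top plate [0.478      0.241      0.18666667] -0.0
top board [0.59  0.177 0.08 ] -0.0
top grater (0.06, 0.1) 1844 [0.0675 0.0816 0.0837 0.0855 0.0881] ((606.5897216796875, -107.03445434570312), (172.28421020507812, 110.21461486816406), 9.484903335571289)
top grater (0.077, 0.095) 1634 [0.0802 0.0824 0.0841 0.0857 0.0882] ((606.6715087890625, -106.9277114868164), (172.2786407470703, 106.9819564819336), 9.370862007141113)
top grater fit (array([ 0.614, -0.107,  0.08 ]), np.float64(-0.0))
side plate [0.49488889 0.24944444 0.1362963 ] -0.0
side board [0.59  0.177 0.08 ] -0.0
side grater (0.06, 0.1) 1529 [0.0626 0.0712 0.0799 0.0817 0.0834] ((610.5620727539062, -102.34854888916016), (171.11126708984375, 113.81774139404297), 9.16516399383545)
side grater (0.077, 0.095) 985 [0.0782 0.0801 0.0812 0.0823 0.0839] ((611.485107421875, -103.4934310913086), (169.6534881591797, 111.26317596435547), 9.16516399383545)
side grater fit (array([ 0.614, -0.107,  0.08 ]), np.float64(-0.0))
[[-9.16004775e-01  4.01167361e-01  2.83507521e-05]
 [ 4.01167360e-01  9.16004775e-01 -1.78191321e-05]
 [-3.31178785e-05 -4.94901369e-06 -9.99999999e-01]] 1.3 0.0187 [-0.73787302 -0.12064541 -0.00806238]fit.py:15: RuntimeWarning: overflow encountered in scalar negative
  return -(I&M).sum()/(I|M).sum()
```

```bash
sed -i 's/\[a,-b\]\])\/2$/[a,-b]])\/2000/; s/return -(I&M).sum()\/(I|M).sum()/return -float((I\&M).sum())\/float((I|M).sum())/' fit.py; python3 m1.py
```

```text
top plate [0.60921622 0.18058912 0.10460505] 0.953503050704818
top board [0.59696555 0.18423783 0.12888647] 0.791395247844159
top grater (0.06, 0.1) 1864 [0.0677 0.0817 0.0838 0.0855 0.088 ] ((608.070068359375, -106.77946472167969), (172.68609619140625, 110.18158721923828), 9.521931648254395)
top grater (0.077, 0.095) 1656 [0.0801 0.0825 0.0842 0.0857 0.0881] ((608.0839233398438, -106.94559478759766), (172.60862731933594, 107.2874984741211), 9.377038955688477)
top grater fit (array([ 0.60874004, -0.10923529,  0.15909083]), np.float64(0.5429983589903884))
side plate [0.61163029 0.18118477 0.10610813] 0.9577130764740222
side board [0.59631069 0.18884357 0.12965458] 0.6625438915122897
side grater (0.06, 0.1) 1531 [0.0625 0.0711 0.0799 0.0816 0.0835] ((610.195556640625, -103.09120178222656), (172.0832061767578, 117.94280242919922), 9.082947731018066)
side grater (0.077, 0.095) 981 [0.0782 0.08   0.0811 0.0823 0.084 ] ((610.4923095703125, -105.03819274902344), (172.4578399658203, 113.3720703125), 8.848918914794922)
side grater fit (array([ 0.61313089, -0.10114316,  0.18324359]), np.float64(0.889542746445411))
```

```bash
cat >> fit.py <<'E'
def fitbox(n,mask,a,b,z0,z1,x0):
    S=4;M=cv2.resize(mask.astype(np.uint8),None,fx=S,fy=S,interpolation=cv2.INTER_NEAREST);r0=rect(a,b)
    def cost(q):
        c,s=np.cos(q[2]),np.sin(q[2]);W=r0@np.array([[c,s],[-s,c]])+q[:2]
        X=np.r_[np.c_[W,np.full(4,z0)],np.c_[W,np.full(4,z1)]]
        px=cv2.convexHull(((world2px(n,X)+.5)*S).astype(np.float32))
        I=np.zeros_like(M);cv2.fillPoly(I,[np.round(px*16).astype(np.int32)],1,shift=4)
        return -float((I&M).sum())/float((I|M).sum())
    x=np.array(x0)
    for k in range(4):
        r=minimize(cost,x,method='Nelder-Mead',options=dict(initial_simplex=np.array([x]+[x+e for e in np.diag([.012,.012,.08])/(k+1)]),xatol=1e-5,fatol=1e-6));x=r.x
    return x,-r.fun
E
python3 - <<'E'
from fit import *
for n,nr in(('top',dict(plate=(217,196),board=(227,208),grater=(325,189))),('side',dict(plate=(301,327),board=(317,351),grater=(279,252)))):
    cap(n)
    for t,a,b,z,x0 in(('board',220,300,.04,[.59,.177,.12]),('grater',170,117,.084,[.61,-.105,.16])):
        m=best(n,t,nr[t]).astype(np.uint8)
        cs,_=cv2.findContours(m,cv2.RETR_EXTERNAL,cv2.CHAIN_APPROX_NONE);c=max(cs,key=cv2.contourArea)
        M=np.zeros_like(m);cv2.fillPoly(M,[cv2.convexHull(c)],1)
        print(n,t,*fitbox(n,M,a,b,0,z,x0))
E
```

```text
top board [0.59838187 0.18441585 0.12965171] 0.974411951684679
top grater [ 0.609465   -0.10484563  0.14376875] 0.9264123594711164
side board [0.5914174  0.18374733 0.11146965] 0.9363259344548924
side grater [ 0.61227201 -0.10316459  0.10600212] 0.9358949190655507
```

```bash
cat > mv.py <<'E'
import sys
from h import *
def go(x,y,z,yaw=None):
    "yaw = world angle (rad) of plate-like x axis; tool y = plate y (mod pi)"
    s=env.get_state();R=np.array(s['tool_rot']);p=np.array(s['ee_pos'])
    r=''
    if yaw is not None:
        a=np.arctan2(R[1,1],R[0,1]);e=(yaw+np.pi/2-a+np.pi/2)%np.pi-np.pi/2;r=-np.degrees(e)
    print('t',round(s['time_s'],2),'pos',p.round(4),'delta cm',(R.T@(np.array([x,y,z])-p)*100).round(2),'rz',r,'tilt',R[:,2].round(3),'F',np.round(s['wrist_force'],2),'gap',s['finger_gap'],'j',np.round(s['joints'],2))
if __name__=='__main__': go(*map(float,sys.argv[1:]))
E
python3 mv.py 0.579 0.178 0.12 0.105
python3 - <<'E'
from h import *
p,d=cap('side');P=cloud('side',d);print(P[410,262],P[320,250],P[300,200])
E
```

```text
t 2.0 pos [0.2407 0.5496 0.2313] delta cm [-45.9  -20.47  11.13] rz -29.66942980311333 tilt [ 0.  0. -1.] F [-0.04 -0.27  1.19] gap 0.9974251606997053 j [ 1.07  0.13  1.49 -0.    1.52 -0.09]
[0.72299678 0.60769425 0.37516088] [0.72782559 0.61015503 0.51130231] [0.76725187 0.6192567  0.54969421]
```

Request:
step_arm(
  delta_pos=[
    [-4.6,-2.0,0],
    [-9.2,-4.1,0],
    [-13.8,-6.1,0],
    [-18.4,-8.2,0],
    [-23,-10.2,0],
    [-27.5,-12.3,0],
    [-32.1,-14.3,0],
    [-36.7,-16.4,2],
  ],
  twist=[
    [0,0,-4],
    [0,0,-8],
    [0,0,-12],
    [0,0,-16],
    [0,0,-20],
    [0,0,-24],
    [0,0,-28],
    [0,0,-29.7],
  ],
  claw=[45,45,45,45,45,45,45,45],
)

```text
time_s: 2.85
ee_pos: [0.5105, 0.2549, 0.2164]
tool_rot: [[-0.994, -0.108, 0.006], [-0.108, 0.994, 0.002], [-0.006, 0.001, -1.0]]
wrist_force: [0.5, 0.8, 0.9]
finger_gap: 0.453
grasp_force: 0.0
```

```bash
python3 mv.py 0.579 0.178 0.075 0.105
```

```text
t 2.85 pos [0.5105 0.2549 0.2164] delta cm [-5.9  -8.4  14.16] rz 0.16952736457620948 tilt [ 0.006  0.002 -1.   ] F [0.47 0.79 0.89] gap 0.4531290453325716 j [ 0.37  0.05  1.6  -0.    1.49 -1.31]
```

Request:
step_arm(
  delta_pos=[
    [-2,-2.7,3.5],
    [-4,-5.4,7],
    [-6,-8.1,10.5],
    [-6,-8.1,13.6],
    [-6,-8.1,13.6],
    [-6,-8.1,13.6],
  ],
  twist=[
    [0,0,0],
    [0,0,0],
    [0,0,0],
    [0,0,0],
    [0,0,0],
    [0,0,0],
  ],
  claw=[45,45,45,45,45,45],
)

```text
time_s: 3.45
ee_pos: [0.5751, 0.182, 0.0773]
tool_rot: [[-0.994, -0.105, -0.002], [-0.105, 0.994, -0.0], [0.002, 0.0, -1.0]]
wrist_force: [0.4, -0.6, 0.3]
finger_gap: 0.447
grasp_force: 0.0
```

```bash
python3 mv.py 0.579 0.178 0.046 0.105
python3 - <<'E'
from h import *
p,d=cap('side');cv2.imwrite('pics/s2.png',cv2.resize(p[200:420,200:460,::-1],(780,660)[:2] and (700,592),interpolation=cv2.INTER_CUBIC))
E
```

```text
t 3.45 pos [0.5751 0.182  0.0773] delta cm [-0.35 -0.44  3.13] rz 0.028436068665615478 tilt [-0.002 -0.    -1.   ] F [ 0.45 -0.6   0.26] gap 0.44650279240346585 j [ 0.22  0.26  1.63  0.    1.25 -1.45]
```

View pics/s2.png

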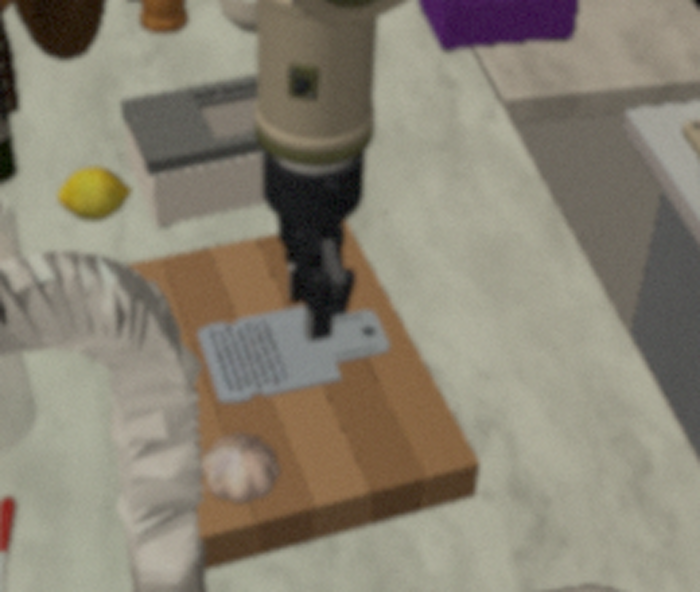

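The gripper (tips near (320,330)) stands above the smooth part of the plate. Descending slowly to contact.

Request:
step_arm(
  delta_pos=[
    [-0.2,-0.3,1.5],
    [-0.3,-0.4,2.6],
    [-0.3,-0.4,2.8],
    [-0.3,-0.4,2.8],
  ],
  twist=[
    [0,0,0],
    [0,0,0],
    [0,0,0],
    [0,0,0],
  ],
  claw=[45,45,45,45],
)

```text
time_s: 3.9
ee_pos: [0.5784, 0.1783, 0.0486]
tool_rot: [[-0.994, -0.106, -0.001], [-0.106, 0.994, -0.0], [0.002, -0.0, -1.0]]
wrist_force: [-0.1, 0.2, 0.4]
finger_gap: 0.452
grasp_force: 0.0
```

Request:
step_arm(
  delta_pos=[
    [0,0,0.2],
    [0,0,0.4],
    [0,0,0.4],
  ],
  twist=[
    [0,0,0],
    [0,0,0],
    [0,0,0],
  ],
  claw=[45,45,45],
)

```text
time_s: 4.2
ee_pos: [0.5791, 0.1783, 0.0453]
tool_rot: [[-0.994, -0.105, -0.0], [-0.105, 0.994, -0.0], [0.0, -0.0, -1.0]]
wrist_force: [0.5, -0.1, -0.9]
finger_gap: 0.452
grasp_force: 0.0
```

Request:
step_arm(
  delta_pos=[
    [0,0,0.2],
    [0,0,0.4],
    [0,0,0.4],
  ],
  twist=[
    [0,0,0],
    [0,0,0],
    [0,0,0],
  ],
  claw=[45,45,45],
)

```text
time_s: 4.5
ee_pos: [0.5792, 0.1783, 0.0413]
tool_rot: [[-0.994, -0.105, 0.0], [-0.105, 0.994, 0.0], [-0.0, 0.0, -1.0]]
wrist_force: [0.1, -0.5, 0.1]
finger_gap: 0.449
grasp_force: 0.0
```

Request:
step_arm(
  delta_pos=[
    [0,0,0.1],
    [0,0,0.2],
    [0,0,0.2],
  ],
  twist=[
    [0,0,0],
    [0,0,0],
    [0,0,0],
  ],
  claw=[45,45,45],
)

```text
time_s: 4.8
ee_pos: [0.5796, 0.1784, 0.0412]
tool_rot: [[-0.994, -0.105, 0.001], [-0.105, 0.994, 0.0], [-0.001, 0.0, -1.0]]
wrist_force: [-5.5, -1.8, 14.0]
finger_gap: 0.454
grasp_force: 6.9
```

Request:
step_arm(
  delta_pos=[
    [0.3,0,0],
    [0.6,0,0],
    [0.9,0,0],
    [1.2,0,0],
    [1.5,0,0],
    [1.5,0,0],
  ],
  twist=[
    [0,0,0],
    [0,0,0],
    [0,0,0],
    [0,0,0],
    [0,0,0],
    [0,0,0],
  ],
  claw=[45,45,45,45,45,45],
)

```text
time_s: 5.4
ee_pos: [0.566, 0.177, 0.0412]
tool_rot: [[-0.994, -0.105, 0.004], [-0.105, 0.994, 0.001], [-0.004, 0.0, -1.0]]
wrist_force: [0.5, -0.2, 7.4]
finger_gap: 0.446
grasp_force: 3.6
```

```bash
cat > pl.py <<'E'
import sys
from fit import *
x0=list(map(float,sys.argv[1:4]));z=float(sys.argv[4]) if len(sys.argv)>4 else .0425
for n in('top','side'):
    cap(n,sys.argv[5]+n+'.png' if len(sys.argv)>5 else None);px=world2px(n,[[x0[0],x0[1],z]])[0];m=best(n,'plate',px)
    if m is not None: print(n,*fit(n,m,PL,z,x0))
E
python3 pl.py .595 .180 .105;python3 mv.py .52 .18 .04
```

```text
top [0.59622771 0.17831358 0.09105023] 0.13217183425094176
side [0.59889322 0.18026729 0.09693826] 0.7513707060534855
t 5.6 pos [0.566  0.177  0.0412] delta cm [4.54 0.78 0.11] rz  tilt [ 0.004  0.001 -1.   ] F [1.03 0.26 7.86] gap 0.45139496199994955 j [ 0.22  0.28  1.68 -0.    1.18 -1.46]
```

Request:
step_arm(
  delta_pos=[
    [0.3,0,0.03],
    [0.7,0,0.05],
    [1.1,0,0.05],
    [1.5,0,0.05],
    [1.9,0,0.05],
    [2.3,0,0.05],
    [2.7,0,0.05],
    [2.7,0,0.05],
  ],
  twist=[
    [0,0,0],
    [0,0,0],
    [0,0,0],
    [0,0,0],
    [0,0,0],
    [0,0,0],
    [0,0,0],
    [0,0,0],
  ],
  claw=[45,45,45,45,45,45,45,45],
)

```text
time_s: 6.4
ee_pos: [0.5396, 0.1743, 0.0412]
tool_rot: [[-0.994, -0.105, 0.005], [-0.105, 0.994, 0.001], [-0.005, 0.0, -1.0]]
wrist_force: [0.6, 0.0, 9.5]
finger_gap: 0.449
grasp_force: 4.7
```

```bash
python3 pl.py .572 .177 .1;python3 mv.py .52 .18 .04
```

```text
top [0.56877498 0.17563641 0.12459799] 0.13284225655767157
side [0.57198915 0.17639585 0.10316962] 0.7259729337105283
t 6.6 pos [0.5396 0.1742 0.0412] delta cm [1.89 0.78 0.11] rz  tilt [ 0.005  0.001 -1.   ] F [ 1.61 -0.15 11.11] gap 0.44992892819927727 j [ 0.22  0.21  1.76 -0.    1.16 -1.45]
```

Request:
step_arm(
  delta_pos=[
    [0.3,0,0],
    [0.7,0,0],
    [1.1,0,0],
    [1.5,0,0.02],
    [1.9,0,0.02],
    [2.3,0,0.02],
    [2.7,0,0.02],
    [2.9,0,0.02],
  ],
  twist=[
    [0,0,0],
    [0,0,0],
    [0,0,0],
    [0,0,0],
    [0,0,0],
    [0,0,0],
    [0,0,0],
    [0,0,0],
  ],
  claw=[45,45,45,45,45,45,45,45],
)

```text
time_s: 7.4
ee_pos: [0.5114, 0.1713, 0.0412]
tool_rot: [[-0.994, -0.105, 0.006], [-0.105, 0.994, 0.001], [-0.006, 0.001, -1.0]]
wrist_force: [4.1, 1.0, 7.7]
finger_gap: 0.454
grasp_force: 4.1
```

Request:
step_arm(
  delta_pos=[
    [0,0,-0.3],
    [0,0,-2],
    [0,0,-5],
    [0,0,-5],
  ],
  twist=[
    [0,0,0],
    [0,0,0],
    [0,0,0],
    [0,0,0],
  ],
  claw=[45,45,45,75],
)

```text
time_s: 7.8
ee_pos: [0.511, 0.1714, 0.0927]
tool_rot: [[-0.994, -0.105, 0.006], [-0.105, 0.994, 0.001], [-0.006, 0.001, -1.0]]
wrist_force: [0.7, 0.2, 0.7]
finger_gap: 0.606
grasp_force: 0.0
```

```bash
python3 pl.py .543 .174 .1 .0425 v3;python3 mv.py .46 .165 .05 .1
python3 - <<'E'
import cv2
p=cv2.imread('pics/v3side.png');cv2.imwrite('pics/s3.png',cv2.resize(p[200:420,200:460],(700,592),interpolation=cv2.INTER_CUBIC))
E
```

```text
top [0.54370917 0.15662697 0.16143681] 0.23716216216216215
side [0.54427999 0.17467218 0.10502808] 0.923163143044873
t 8.0 pos [0.5077 0.1706 0.0876] delta cm [ 4.79 -0.05  3.77] rz 0.31766063321159577 tilt [-0.002 -0.    -1.   ] F [-0.46 -0.45 -1.15] gap 0.7487385776868429 j [ 0.23  0.08  1.82  0.    1.25 -1.45]
```

View pics/s3.png

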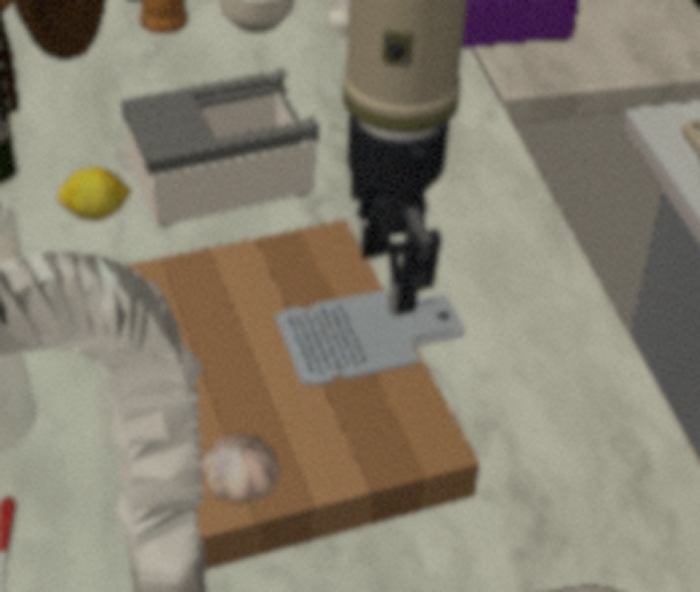

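The tab now hangs fully over the near edge (tab end at (450,320), board edge crossing near (415,345)). Moving to straddle the tab.

Request:
step_arm(
  delta_pos=[
    [2,0,0],
    [4.3,0,0],
    [4.3,0,0],
    [4.3,0,2],
    [4.3,0,4],
    [4.3,0,5.5],
    [4.3,0,6.5],
    [4.3,0,6.5],
  ],
  twist=[
    [0,0,0],
    [0,0,0],
    [0,0,0],
    [0,0,0],
    [0,0,0],
    [0,0,0],
    [0,0,0],
    [0,0,0],
  ],
  claw=[80,80,80,80,80,80,80,80],
)

```text
time_s: 8.8
ee_pos: [0.4643, 0.1658, 0.0216]
tool_rot: [[-0.994, -0.105, -0.004], [-0.105, 0.994, -0.001], [0.004, -0.001, -1.0]]
wrist_force: [-0.5, 0.2, -0.0]
finger_gap: 0.802
grasp_force: 0.0
```

```bash
python3 mv.py .465 .1662 .022 .105;python3 pl.py .544 .1746 .105 .0425 v4
python3 - <<'E'
import cv2
p=cv2.imread('pics/v4side.png');cv2.imwrite('pics/s4.png',cv2.resize(p[240:400,280:460],(675,600),interpolation=cv2.INTER_CUBIC))
E
```

```text
t 8.8 pos [0.4643 0.1658 0.0216] delta cm [-0.07  0.03 -0.04] rz 0.028868268362138728 tilt [-0.004 -0.001 -1.   ] F [-0.5   0.24 -0.  ] gap 0.8018019959470275 j [ 0.24  0.06  1.97 -0.    1.12 -1.44]
top [0.55626823 0.15093756 0.15668863] 0.2388912701814545
side [0.54489331 0.17399745 0.09157402] 0.864108527131783
```

View pics/s4.png

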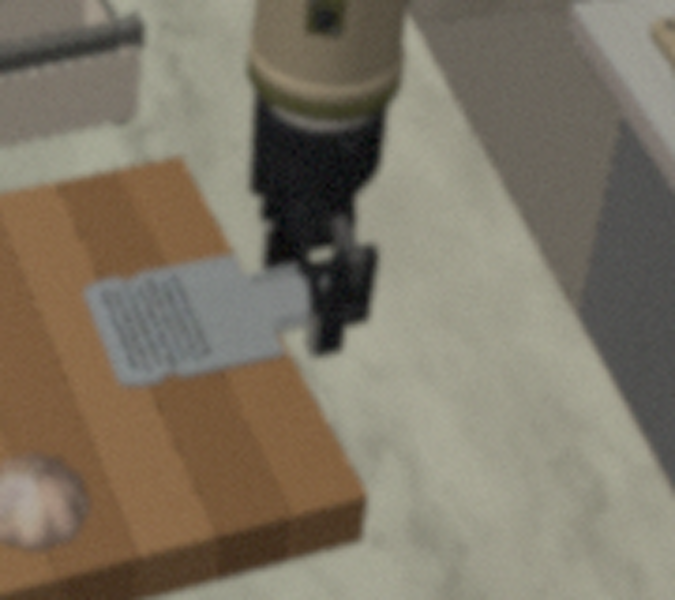

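The near finger (330,310) stands beside the tab, clear of the board edge. Closing.

Request:
step_arm(
  delta_pos=[
    [0,0,0],
    [0,0,0],
    [0,0,0],
    [0,0,0],
    [0,0,0],
    [0,0,0],
  ],
  twist=[
    [0,0,0],
    [0,0,0],
    [0,0,0],
    [0,0,0],
    [0,0,0],
    [0,0,0],
  ],
  claw=[65,60,50,40,30,20],
)

```text
time_s: 9.6
ee_pos: [0.4663, 0.1663, 0.0244]
tool_rot: [[-0.994, -0.105, 0.001], [-0.105, 0.994, 0.0], [-0.001, 0.0, -1.0]]
wrist_force: [-1.0, -0.8, 5.5]
finger_gap: 0.557
grasp_force: 60.5
```

Request:
step_arm(
  delta_pos=[
    [0,0,-0.1],
    [0,0,-0.3],
    [0,0,-0.6],
    [0,0,-1],
    [0,0,-1.5],
    [0,0,-2],
    [0,0,-2],
    [0,0,-2],
  ],
  twist=[
    [0,0,0],
    [0,0,0],
    [0,0,0],
    [0,0,0],
    [0,0,0],
    [0,0,0],
    [0,0,0],
    [0,0,0],
  ],
  claw=[20,20,20,20,20,20,20,20],
)

```text
time_s: 10.4
ee_pos: [0.4659, 0.1663, 0.0439]
tool_rot: [[-0.994, -0.105, 0.001], [-0.105, 0.994, 0.0], [-0.001, 0.0, -1.0]]
wrist_force: [-0.0, -0.3, -1.4]
finger_gap: 0.554
grasp_force: 61.7
```

```bash
python3 mv.py .465 .1662 .042 .105;python3 pl.py .544 .1746 .105 .0625 v5
python3 - <<'E'
import cv2
p=cv2.imread('pics/v5side.png');cv2.imwrite('pics/s5.png',cv2.resize(p[240:400,280:460],(675,600),interpolation=cv2.INTER_CUBIC))
E
```

```text
t 10.4 pos [0.4659 0.1663 0.0439] delta cm [0.09 0.   0.19] rz 0.032394933327027184 tilt [ 0.001  0.    -1.   ] F [-0.04 -0.27 -1.36] gap 0.5542042307562574 j [ 0.24  0.03  1.96  0.    1.16 -1.44]
top [0.55607682 0.14612528 0.17390534] 0.24686062199467257
side [0.54496168 0.17848901 0.10698927] 0.857404300747293
```

View pics/s5.png

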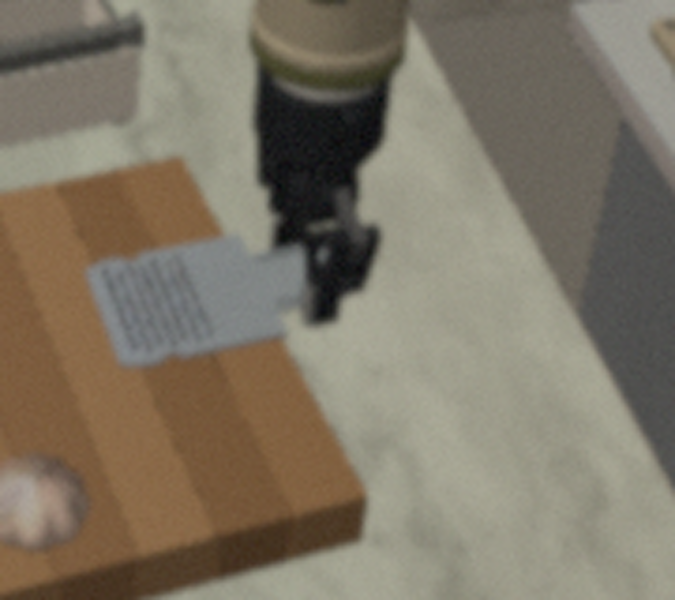

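Plate lifted in the pinch. Raising and carrying toward the box front.

Request:
step_arm(
  delta_pos=[
    [0,0,-2],
    [0.5,0,-4],
    [3,-3,-6],
    [6,-6,-6.5],
    [9,-10,-6.5],
    [12.5,-14,-6.5],
    [12.5,-18,-6.5],
    [12.5,-22,-6.5],
  ],
  twist=[
    [0,0,0],
    [0,0,0],
    [0,0,0],
    [0,0,0],
    [0,0,0],
    [0,0,0],
    [0,0,0],
    [0,0,0],
  ],
  claw=[20,20,20,20,20,20,20,20],
)

```text
time_s: 11.4
ee_pos: [0.3638, -0.0672, 0.1089]
tool_rot: [[-0.994, -0.106, 0.002], [-0.106, 0.994, -0.001], [-0.002, -0.001, -1.0]]
wrist_force: [1.5, 0.0, -0.7]
finger_gap: 0.554
grasp_force: 62.1
```

Request:
step_arm(
  delta_pos=[
    [0,-3,0],
    [0,-6,0],
    [0,-7,0],
    [0,-7,0],
    [0,-7,0],
  ],
  twist=[
    [0,0,0],
    [0,0,0],
    [0,0,-1],
    [0,0,-1.5],
    [0,0,-1.5],
  ],
  claw=[20,20,20,20,20],
)

```text
time_s: 11.9
ee_pos: [0.3717, -0.135, 0.1084]
tool_rot: [[-0.991, -0.131, -0.001], [-0.131, 0.991, 0.001], [0.001, 0.001, -1.0]]
wrist_force: [0.2, -0.3, -1.3]
finger_gap: 0.553
grasp_force: 62.1
```

```bash
cat > look.py <<'E'
import sys
from fit import *
g=np.array(list(map(float,sys.argv[1:4])))
for n in('side','top'):
    p,d=cap(n,sys.argv[4]+n+'.png');P=cloud(n,d)
    m=best(n,'plate',world2px(n,[[.45,-.12,.12]])[0])
    if m is not None and m.sum()>300:
        e=cv2.erode(m.astype(np.uint8),np.ones((3,3)))>0
        q=P[e];q=q[~np.isnan(q[:,0])];q=q[np.abs(q[:,2]-np.median(q[:,2]))<.015]
        c=np.median(q,0);A=np.c_[q[:,:2]-c[:2],np.ones(len(q))];k=np.linalg.lstsq(A,q[:,2],rcond=None)[0]
        print(n,'plate pts',len(q),c.round(4),'slope',k.round(4)); z=k[2]
        print(n,'fit',*fit(n,m,PL,z,[.447,-.127,.13]))
    mg=best(n,'grater',world2px(n,[[.61,-.105,.06]])[0]).astype(np.uint8)
    cs,_=cv2.findContours(mg,cv2.RETR_EXTERNAL,cv2.CHAIN_APPROX_NONE);c=max(cs,key=cv2.contourArea)
    M=np.zeros_like(mg);cv2.fillPoly(M,[cv2.convexHull(c)],1)
    print(n,'grater',*fitbox(n,M,170,117,0,.084,g))
E
python3 look.py .61 -.105 .14 v6; python3 mv.py .37 -.138 .105 .14;python3 - <<'E'
import cv2
p=cv2.imread('pics/v6top.png');cv2.imwrite('pics/t6.png',cv2.resize(p[140:290,260:420],(640,600),interpolation=cv2.INTER_CUBIC))
E
```

```text
side plate pts 684 [ 0.4424 -0.1236  0.1222] slope [-0.0208  0.0043  0.1222]
side fit [ 0.45276376 -0.12450237  0.14037043] 0.8548132922233642
side grater [ 0.61030424 -0.10696562  0.15924622] 0.9462070440610295
top grater [ 0.61032019 -0.10598961  0.12222574] 0.9132996184899299
t 12.2 pos [ 0.3721 -0.1347  0.1086] delta cm [ 0.25 -0.3   0.36] rz -0.4139718817800607 tilt [ 0.  0. -1.] F [-0.51  0.45 -1.63] gap 0.5564863940849792 j [-0.48 -0.36  2.17  0.    1.33 -2.18]
```

View pics/t6.png

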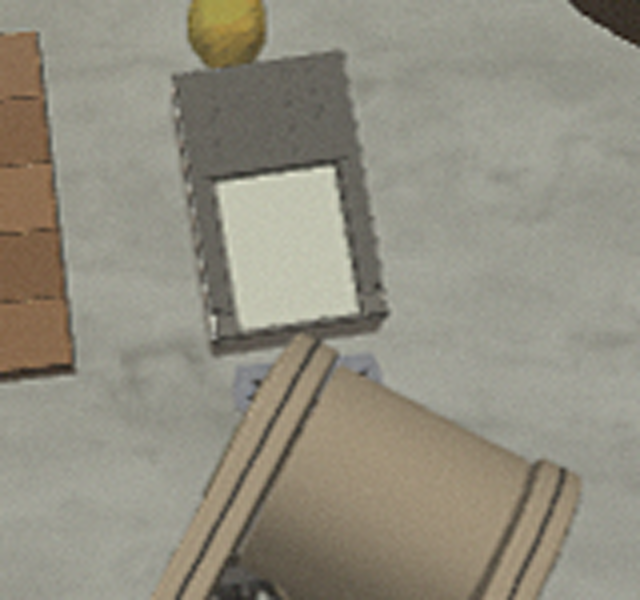

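Run:
```python
from fit import *
c=np.array([[174,76],[343,51],[387,315],[211,341]])/4+[260-.5+.125,140-.5+.125]
W=at_z('top',c,.084)[:,:2];print(W.round(4))
for i in range(4):
    e=W[(i+1)%4]-W[i];print(np.hypot(*e).round(4),np.arctan2(e[1],e[0]).round(3))
print(W.mean(0))
# inner white opening corners and edge line fits
p=cv2.imread('pics/v6top.png');h=cv2.cvtColor(p,cv2.COLOR_BGR2GRAY)
# refine edges: for rows, find max gradient along left & right frame edges
d,_=None,None
from h import *
for n in('side',):
    _,d=cap(n);P=cloud(n,d);m=(P[...,2]>.03)&(P[...,2]<.05)&(abs(P[...,0]-.6)<.08)&(abs(P[...,1]-.17)<.1)
    q=P[m];A=np.c_[q[:,:2]-q[:,:2].mean(0),np.ones(len(q))];print('board slope',np.linalg.lstsq(A,q[:,2],rcond=None)[0])
    m=(P[...,2]<.02)&(abs(P[...,0]-.42)<.08)&(abs(P[...,1]-.05)<.08)
    q=P[m];A=np.c_[q[:,:2]-q[:,:2].mean(0),np.ones(len(q))];print('table slope',np.linalg.lstsq(A,q[:,2],rcond=None)[0])
# plate depth top camera
n='top';_,d=cap(n);P=cloud(n,d)
m=(P[...,2]>.1)&(P[...,2]<.14)&(P[...,0]>.47);q=P[m];print('top plate z',len(q),np.median(q,0) if len(q) else 0, cv2.minAreaRect((q[:,:2]*1000).astype(np.float32)) if len(q)>5 else 0)
```

```text
[[ 0.6815 -0.0405]
 [ 0.699  -0.1457]
 [ 0.5314 -0.172 ]
 [ 0.5142 -0.065 ]]
0.1066 -1.406
0.1697 -2.986
0.1084 1.73
0.169 0.145
[ 0.60652961 -0.10578441]
board slope [0.0029098  0.01176521 0.03927079]
table slope [-0.00275975  0.01200325 -0.00175215]
top plate z 6201 [ 0.81791521 -0.4093654   0.11174197] ((683.2819213867188, -36.43988037109375), (424.9358825683594, 1510.8702392578125), 0.044488366693258286)
```

Request:
step_arm(
  delta_pos=[
    [-0.2,-0.75,0],
    [-0.2,-0.75,2],
    [-0.2,-0.75,4],
    [-0.2,-0.75,5],
    [-0.7,-0.75,5],
    [-0.7,-0.75,5],
    [-0.7,-0.75,5],
  ],
  twist=[
    [0,-1.1,-1.3],
    [0,-1.1,-1.3],
    [0,-1.1,-1.3],
    [0,-1.1,-1.3],
    [0,-1.1,-1.3],
    [0,-1.1,-1.3],
    [0,-1.1,-1.3],
  ],
  claw=[20,20,20,20,20,20,20],
)

```text
time_s: 13.0
ee_pos: [0.3809, -0.1421, 0.0597]
tool_rot: [[-0.988, -0.154, 0.02], [-0.154, 0.988, 0.002], [-0.02, -0.001, -1.0]]
wrist_force: [0.1, 0.0, -1.1]
finger_gap: 0.557
grasp_force: 62.1
```

```bash
sed -i 's/\[\[.45,-.12,.12\]\]/[[.455,-.128,.075]]/' look.py; python3 look.py .61 -.106 .15 v7; python3 mv.py .3827 -.1409 .0585 .153;python3 - <<'E'
import cv2
p=cv2.imread('pics/v7side.png');cv2.imwrite('pics/s7.png',cv2.resize(p[180:320,240:400],(686,600),interpolation=cv2.INTER_CUBIC))
E
```

```text
side plate pts 673 [ 0.4519 -0.1296  0.0751] slope [-0.0021  0.0039  0.075 ]
side fit [ 0.46191377 -0.12893642  0.17076716] 0.8625451013044685
side grater [ 0.61096642 -0.10820881  0.13688194] 0.93269179268358
top grater [ 0.60988114 -0.10529622  0.12954075] 0.9179690274916531
t 13.3 pos [ 0.3801 -0.142   0.059 ] delta cm [-0.27  0.07  0.06] rz 0.08180816260365112 tilt [ 0.02   0.002 -1.   ] F [-0.01 -0.45 -0.55] gap 0.5518574453590588 j [-0.49 -0.28  2.2   0.01  1.2  -2.22]
```

View pics/s7.png

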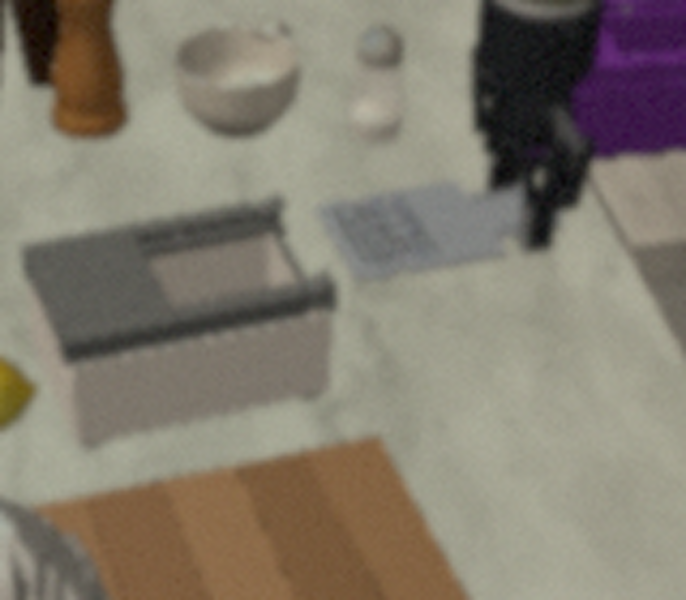

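Plate is level and in line with the mouth. Entering slowly.

Request:
step_arm(
  delta_pos=[
    [-0.6,0,0.1],
    [-1.2,0,0.12],
    [-1.8,0,0.13],
    [-2.4,0,0.15],
    [-2.8,0,0.15],
    [-3.2,0,0.16],
    [-3.5,0,0.17],
    [-3.5,0,0.17],
  ],
  twist=[
    [0,0,0],
    [0,0,0],
    [0,0,0],
    [0,0,0],
    [0,0,0],
    [0,0,0],
    [0,0,0],
    [0,0,0],
  ],
  claw=[20,20,20,20,20,20,20,20],
)

```text
time_s: 14.1
ee_pos: [0.4149, -0.1364, 0.0576]
tool_rot: [[-0.988, -0.154, 0.019], [-0.154, 0.988, 0.003], [-0.019, -0.0, -1.0]]
wrist_force: [-0.8, -0.3, -1.4]
finger_gap: 0.554
grasp_force: 62.1
```

Request:
step_arm(
  delta_pos=[
    [-0.4,0,0.01],
    [-0.8,0,0.02],
    [-1.2,0,0.02],
    [-1.6,0,0.03],
    [-1.6,0,0.03],
  ],
  twist=[
    [0,0,0],
    [0,0,0],
    [0,0,0],
    [0,0,0],
    [0,0,0],
  ],
  claw=[20,20,20,20,20],
)

```text
time_s: 14.6
ee_pos: [0.4309, -0.134, 0.0578]
tool_rot: [[-0.988, -0.154, 0.019], [-0.154, 0.988, 0.003], [-0.02, -0.0, -1.0]]
wrist_force: [0.6, -0.5, -1.9]
finger_gap: 0.555
grasp_force: 62.1
```

Request:
step_arm(
  delta_pos=[
    [-0.4,0,0.01],
    [-0.8,0,0.02],
    [-1.2,0,0.02],
    [-1.6,0,0.03],
    [-2.0,0,0.04],
    [-2.0,0,0.04],
  ],
  twist=[
    [0,0,0],
    [0,0,0],
    [0,0,0],
    [0,0,0],
    [0,0,0],
    [0,0,0],
  ],
  claw=[20,20,20,20,20,20],
)

```text
time_s: 15.2
ee_pos: [0.4507, -0.1309, 0.0577]
tool_rot: [[-0.988, -0.154, 0.019], [-0.154, 0.988, 0.003], [-0.019, -0.0, -1.0]]
wrist_force: [0.5, -0.7, -0.4]
finger_gap: 0.552
grasp_force: 62.1
```

Request:
step_arm(
  delta_pos=[
    [-0.4,0,0.01],
    [-0.8,0,0.02],
    [-1.2,0,0.02],
    [-1.5,0,0.03],
    [-1.5,0,0.03],
  ],
  twist=[
    [0,0,0],
    [0,0,0],
    [0,0,0],
    [0,0,0],
    [0,0,0],
  ],
  claw=[20,20,20,20,20],
)

```text
time_s: 15.7
ee_pos: [0.4654, -0.1286, 0.0577]
tool_rot: [[-0.988, -0.154, 0.019], [-0.154, 0.988, 0.003], [-0.019, -0.0, -1.0]]
wrist_force: [1.0, 0.8, -0.9]
finger_gap: 0.561
grasp_force: 62.1
```

Request:
step_arm(
  delta_pos=[
    [-0.2,0,0],
    [-0.4,0,0.01],
    [-0.4,0,0.01],
  ],
  twist=[
    [0,0,0],
    [0,0,0],
    [0,0,0],
  ],
  claw=[20,20,20],
)

```text
time_s: 16.0
ee_pos: [0.4691, -0.128, 0.0576]
tool_rot: [[-0.988, -0.154, 0.019], [-0.154, 0.988, 0.003], [-0.019, -0.0, -1.0]]
wrist_force: [-0.3, 0.4, -1.8]
finger_gap: 0.553
grasp_force: 62.1
```

Request:
step_arm(
  delta_pos=[
    [-0.2,0,0],
    [-0.4,0,0.01],
    [-0.4,0,0.01],
  ],
  twist=[
    [0,0,0],
    [0,0,0],
    [0,0,0],
  ],
  claw=[20,20,20],
)

```text
time_s: 16.3
ee_pos: [0.4729, -0.1271, 0.0574]
tool_rot: [[-0.988, -0.154, 0.019], [-0.154, 0.988, 0.003], [-0.019, 0.0, -1.0]]
wrist_force: [-1.5, 1.6, -2.1]
finger_gap: 0.559
grasp_force: 62.0
```

Request:
step_arm(
  delta_pos=[
    [-0.15,0,0],
    [-0.3,0,0.01],
    [-0.3,0,0.01],
  ],
  twist=[
    [0,0,0],
    [0,0,0],
    [0,0,0],
  ],
  claw=[20,20,20],
)

```text
time_s: 16.6
ee_pos: [0.4754, -0.1266, 0.0571]
tool_rot: [[-0.988, -0.154, 0.018], [-0.154, 0.988, 0.003], [-0.018, 0.0, -1.0]]
wrist_force: [-3.1, 2.5, -0.6]
finger_gap: 0.555
grasp_force: 62.0
```

Request:
step_arm(
  delta_pos=[
    [-0.15,0.03,0],
    [-0.3,0.05,0],
    [-0.3,0.05,0],
  ],
  twist=[
    [0,0,0],
    [0,0,0],
    [0,0,0],
  ],
  claw=[20,20,20],
)

```text
time_s: 16.9
ee_pos: [0.4783, -0.1261, 0.0573]
tool_rot: [[-0.988, -0.154, 0.018], [-0.154, 0.988, 0.003], [-0.018, -0.0, -1.0]]
wrist_force: [-4.0, 0.7, -1.2]
finger_gap: 0.556
grasp_force: 62.1
```

Request:
step_arm(
  delta_pos=[
    [-0.15,0,0],
    [-0.3,0,0],
    [-0.3,0,0],
  ],
  twist=[
    [0,0,0],
    [0,0,0],
    [0,0,0],
  ],
  claw=[20,20,20],
)

```text
time_s: 17.2
ee_pos: [0.4818, -0.1256, 0.0576]
tool_rot: [[-0.988, -0.154, 0.019], [-0.154, 0.988, 0.003], [-0.019, -0.0, -1.0]]
wrist_force: [-2.8, 0.8, -1.9]
finger_gap: 0.558
grasp_force: 62.0
```

Request:
step_arm(
  delta_pos=[
    [-0.15,0,0],
    [-0.3,0,0],
    [-0.3,0,0],
  ],
  twist=[
    [0,0,0],
    [0,0,0],
    [0,0,0],
  ],
  claw=[20,20,20],
)

```text
time_s: 17.5
ee_pos: [0.4852, -0.1251, 0.0579]
tool_rot: [[-0.988, -0.154, 0.02], [-0.154, 0.988, 0.003], [-0.02, -0.001, -1.0]]
wrist_force: [-0.9, 0.9, -2.5]
finger_gap: 0.558
grasp_force: 62.0
```

Request:
step_arm(
  delta_pos=[
    [-0.15,0,0.01],
    [-0.3,0,0.02],
    [-0.3,0,0.02],
  ],
  twist=[
    [0,0,0],
    [0,0,0],
    [0,0,0],
  ],
  claw=[20,20,20],
)

```text
time_s: 17.8
ee_pos: [0.4882, -0.1246, 0.0578]
tool_rot: [[-0.988, -0.154, 0.02], [-0.154, 0.988, 0.003], [-0.02, -0.001, -1.0]]
wrist_force: [-0.9, 1.0, -1.3]
finger_gap: 0.554
grasp_force: 62.0
```

Request:
step_arm(
  delta_pos=[
    [-0.15,0,0],
    [-0.3,0,0],
    [-0.3,0,0],
  ],
  twist=[
    [0,0,0],
    [0,0,0],
    [0,0,0],
  ],
  claw=[20,20,20],
)

```text
time_s: 18.1
ee_pos: [0.4911, -0.1241, 0.0578]
tool_rot: [[-0.988, -0.154, 0.02], [-0.154, 0.988, 0.003], [-0.02, -0.0, -1.0]]
wrist_force: [-0.2, 1.8, -1.7]
finger_gap: 0.554
grasp_force: 62.1
```

Request:
step_arm(
  delta_pos=[
    [-0.1,0,0],
    [-0.2,0,0],
    [-0.2,0,0],
  ],
  twist=[
    [0,0,0],
    [0,0,0],
    [0,0,0],
  ],
  claw=[20,20,20],
)

```text
time_s: 18.4
ee_pos: [0.4932, -0.1238, 0.0579]
tool_rot: [[-0.988, -0.154, 0.02], [-0.154, 0.988, 0.003], [-0.02, -0.0, -1.0]]
wrist_force: [1.4, 1.8, -2.0]
finger_gap: 0.554
grasp_force: 62.1
```

Request:
step_arm(
  delta_pos=[
    [-0.1,0,0],
    [-0.2,0,0],
    [-0.2,0,0],
  ],
  twist=[
    [0,0,0],
    [0,0,0],
    [0,0,0],
  ],
  claw=[20,20,20],
)

```text
time_s: 18.7
ee_pos: [0.4952, -0.1233, 0.0579]
tool_rot: [[-0.988, -0.154, 0.02], [-0.154, 0.988, 0.003], [-0.02, -0.0, -1.0]]
wrist_force: [2.3, 4.8, -1.4]
finger_gap: 0.555
grasp_force: 61.9
```

Request:
step_arm(
  delta_pos=[
    [-0.1,0,0],
    [-0.15,0,0],
    [-0.15,0,0],
  ],
  twist=[
    [0,0,0],
    [0,0,0],
    [0,0,0],
  ],
  claw=[20,20,20],
)

```text
time_s: 19.0
ee_pos: [0.4962, -0.1232, 0.0577]
tool_rot: [[-0.988, -0.154, 0.019], [-0.154, 0.988, 0.003], [-0.019, -0.0, -1.0]]
wrist_force: [2.0, 4.0, -1.4]
finger_gap: 0.557
grasp_force: 61.9
```

Request:
step_arm(
  delta_pos=[
    [-0.1,0,0],
    [-0.15,0,0],
    [-0.15,0,0],
  ],
  twist=[
    [0,0,0],
    [0,0,0],
    [0,0,0],
  ],
  claw=[20,20,20],
)

```text
time_s: 19.3
ee_pos: [0.4977, -0.1233, 0.0579]
tool_rot: [[-0.988, -0.154, 0.019], [-0.154, 0.988, 0.002], [-0.02, -0.001, -1.0]]
wrist_force: [1.9, 1.9, -0.9]
finger_gap: 0.558
grasp_force: 62.0
```

Request:
step_arm(
  delta_pos=[
    [-0.1,0,0],
    [-0.1,0,0],
    [-0.1,0,0],
  ],
  twist=[
    [0,0,0],
    [0,0,0],
    [0,0,0],
  ],
  claw=[20,20,20],
)

```text
time_s: 19.6
ee_pos: [0.498, -0.1231, 0.0575]
tool_rot: [[-0.988, -0.154, 0.018], [-0.154, 0.988, 0.002], [-0.018, -0.0, -1.0]]
wrist_force: [-3.3, 0.2, -1.3]
finger_gap: 0.558
grasp_force: 62.1
```

Request:
step_arm(
  delta_pos=[
    [-0.1,0,0],
    [-0.1,0,0],
    [-0.1,0,0],
  ],
  twist=[
    [0,0,0],
    [0,0,0],
    [0,0,0],
  ],
  claw=[20,20,20],
)

```text
time_s: 19.9
ee_pos: [0.4981, -0.123, 0.0571]
tool_rot: [[-0.988, -0.154, 0.016], [-0.154, 0.988, 0.003], [-0.016, 0.0, -1.0]]
wrist_force: [-5.7, -2.4, -0.8]
finger_gap: 0.554
grasp_force: 62.1
```

The plate is against the stop. Releasing gently and retreating upward.

Request:
step_arm(
  delta_pos=[
    [0.15,0,0],
    [0.15,0,0],
    [0.15,0,0],
    [0.15,0,0],
    [0.15,0,0],
    [0.15,0,0],
  ],
  twist=[
    [0,0,0],
    [0,0,0],
    [0,0,0],
    [0,0,0],
    [0,0,0],
    [0,0,0],
  ],
  claw=[20,20,70,80,80,80],
)

```text
time_s: 20.5
ee_pos: [0.4983, -0.123, 0.058]
tool_rot: [[-0.988, -0.154, 0.02], [-0.154, 0.988, 0.003], [-0.02, -0.0, -1.0]]
wrist_force: [-0.1, 0.8, -0.6]
finger_gap: 0.804
grasp_force: 0.0
```

Request:
step_arm(
  delta_pos=[
    [0,0,-0.5],
    [0,0,-2],
    [0,0,-5],
    [0,0,-9],
    [4,0,-12],
    [8,0,-14],
    [12,0,-14],
    [14,0,-14],
  ],
  twist=[
    [0,0,0],
    [0,0,0],
    [0,0,0],
    [0,0,0],
    [0,0,0],
    [0,0,0],
    [0,0,0],
    [0,0,0],
  ],
  claw=[80,80,80,80,80,80,80,80],
)

```text
time_s: 21.3
ee_pos: [0.3556, -0.1454, 0.1972]
tool_rot: [[-0.988, -0.153, 0.021], [-0.153, 0.988, 0.001], [-0.021, -0.003, -1.0]]
wrist_force: [-0.1, 0.0, -0.6]
finger_gap: 0.8
grasp_force: 0.0
```

```bash
python3 mv.py .4 0 .1
python3 - <<'E'
from fit import *
for n in('top','side'):
    cap(n,'v9'+n+'.png');m=best(n,'plate',world2px(n,[[.55,-.115,.075]])[0])
    if m is not None: print(n,*fit(n,m,PL,.0745,[.574,-.112,.15]))
p=cv2.imread('pics/v9side.png');a=cv2.resize(p[190:310,230:360],(560,517),interpolation=cv2.INTER_CUBIC);cv2.imwrite('pics/s9.png',a)
p=cv2.imread('pics/v9top.png');cv2.imwrite('pics/t9.png',cv2.resize(p[140:260,280:400],(560,560),interpolation=cv2.INTER_CUBIC))
E
```

```text
t 21.3 pos [ 0.3556 -0.1454  0.1972] delta cm [-6.41 13.71  9.82] rz  tilt [ 0.021  0.001 -1.   ] F [-0.1   0.02 -0.64] gap 0.7998080926497201 j [-0.53 -0.5   2.11  0.01  1.52 -2.26]
top [ 0.57410541 -0.11112595  0.12158369] 0.8869652742828384
side [ 0.5758699  -0.11399309  0.0584036 ] 0.8153795596450871
```

View pics/s9.png

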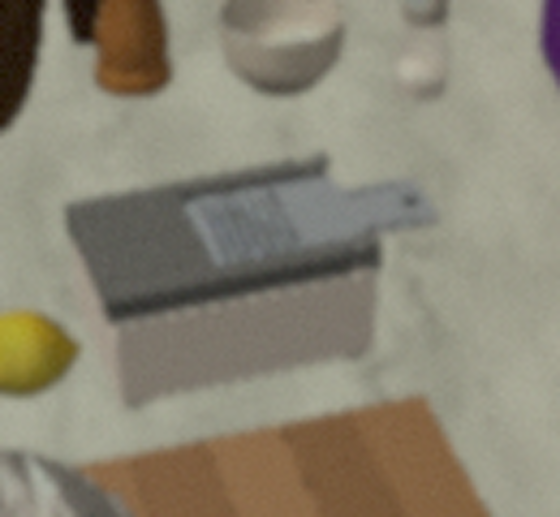

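View pics/t9.png

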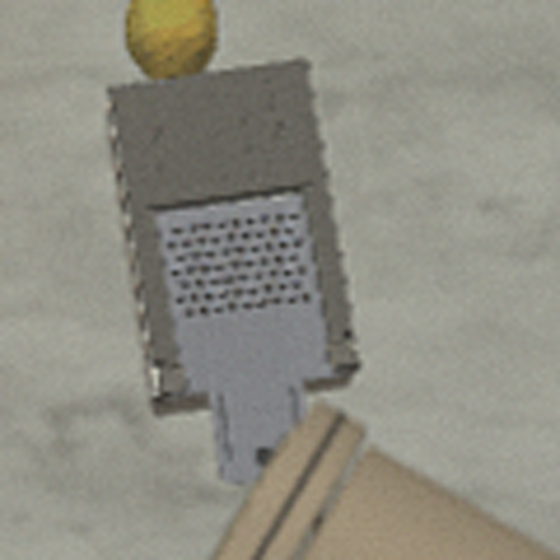

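Both views show the plate seated in the grooves against the deck (top crop row ~200), with only the tab outside the mouth and the gripper clear.

Request:
step_arm(
  delta_pos=[
    [0,0,0],
    [0,0,0],
    [0,0,0],
  ],
  twist=[
    [0,0,0],
    [0,0,0],
    [0,0,0],
  ],
  claw=[80,80,80],
)

```text
time_s: 21.8
ee_pos: [0.3574, -0.1446, 0.1949]
tool_rot: [[-0.988, -0.155, 0.018], [-0.155, 0.988, 0.003], [-0.019, 0.0, -1.0]]
wrist_force: [0.3, 1.5, 0.2]
finger_gap: 0.798
grasp_force: 0.0
```

```bash
python3 -c "from workcell import env;print(env.hand_in())"
```

```text
the job is handed in; nothing more can be done
None
```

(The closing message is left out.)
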